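# Clear the crosswise carrier from the roller lane

## Task

On the watchmaker's bench a short roller lane feeds job carriers down to a stop, but one carrier was dropped in crosswise: it sits on top of the side guides against the hold-down bar and blocks the two carriers behind it. Lift it straight out and set it down flat on the green mat, so that the two waiting carriers roll down by themselves behind the front one; then put it back in the lane as the last of the line, lengthwise between the guides and flat on the rollers, and let go. There are watch movements inside: keep every carrier upright and do not let it drop, leave the other three carriers in the lane, and do not disturb the bottle, the pot and the dust dome.

Things in the scene. Friction and masses are not known exactly. Their poses are not given: they have to be found in the camera images.
- jammed_center (a point): Centre (26 mm above the underside) of the jammed carrier: a closed upright-sided box 66 long, 46 wide, 52 mm high, about 0.14 kg, dark grey tray with stiff clear cover. y axis along its length, z up. Starts across the lane on the guide tops, leaning 6 degrees with it; its short ends are free to grasp from above, its long sides are shut in by the bar and the next carrier.
- front_center (a point): Centre of another carrier, same make and size (66 x 46 x 52 mm high, 0.14 kg); y axis along its length, z up. At the lane's stop from the start; it stays there, lengthwise on the rollers.
- waiting1_center (a point): Centre of another carrier, same make and size (66 x 46 x 52 mm high, 0.14 kg); y axis along its length, z up. First one behind the jam, lengthwise on the rollers. With the jam out it rolls down by itself to the front carrier, its centre then 99 mm up the lane from the stop.
- waiting2_center (a point): Centre of another carrier, same make and size (66 x 46 x 52 mm high, 0.14 kg); y axis along its length, z up. Second one behind the jam; it ends with its centre 165 mm up the lane from the stop.
- track: Roller bed (fixed). Origin at roller-top level, mid-width, at the front stop's face; y axis up the lane (rises 6 degrees) to the tail, x across, z square to the rollers. Inside 282 mm long, 54 mm wide. Side guides 5 mm thick, tops 12 mm above the rollers; front stop 22 mm high. Rollers turn freely but slow carriers to about 0.1 m/s; the line closes up within a second.
- bar (a point): Middle of the dark steel hold-down bar across the lane, 70 mm up from the stop; turned as the roller bed. It spans 57 to 72 mm above the rollers and 8 mm along the lane, on 6 mm posts 32 to 38 mm either side of mid-lane. Carriers on the rollers pass under it; the jammed one, 12 mm higher on the guides, does not.
- tail_place (a point): Fixed point, turned as the roller bed: centre of a carrier lying lengthwise in the last place, 240 mm up the lane, 26 mm above the rollers. Room there once the line has closed up: 84 mm (198 to 282 mm), too short for fingers at a carrier's ends; its long sides stand 40 mm above the guides. Let go here it rolls down 9 mm to the next carrier.
- tail_plate (a point): Middle of the top edge of the aluminium tail plate that closes the upper end of the lane, on its inner face, 282 mm up from the stop, 55 mm above the rollers.
- mat: Green bench mat, 520 x 860 x 3 mm, long sides along world y; origin at the centre of its underside, top at world z = 0.003. Lane and loose things stand on it (lane feet reach 56 mm from mid-lane); it is bare on the robot's side of the lane.
- dropper: Bystander: amber dropper bottle, 34 mm across, 102 mm high; origin at the centre of its foot.
- pot: Bystander: white screw-top pot, 60 mm across, 48 mm high; origin at the centre of its foot.
- dome: Bystander: pale clear-plastic dust dome with a small knob, 90 mm across, 77 mm high, beyond the lane; origin at the centre of its foot.
Things that resemble listed ones, but are neither listed nor needed, are in the scene too. Leave any yellow look-alike of the part that bears jammed_center alone.

How it is judged (in metres and radians):
On the way, in this order (a step that is already met when the one before it is completed fails the run):
1. the crosswise carrier is lifted clear above the lane (z of jammed_center in the frame of track above 0.058 m), for 0.1 s.
2. it stands flat on the green mat, let go, and the two waiting carriers have rolled down to the front one (height (world z) of jammed_center below 0.034 m and angle between jammed_center's own z axis and vertical below 0.1 rad and contact force between jammed and mat above 0.3 N and contact force between the fingers and jammed below 0.1 N and y of front_center in the frame of track below 0.04 m and y of waiting1_center in the frame of track below 0.106 m and y of waiting2_center in the frame of track below 0.172 m), for 0.2 s.
At the end, for the whole second after the job is handed in: The once jammed carrier lies lengthwise (within 0.16 rad) and flat on the rollers, centre 222 to 255 mm up the lane; the other three stand at the stop and closed up behind it (centres within 7 mm of 33, 99 and 165 mm); all upright, at rest (under 20 mm/s) and let go (y of front_center in the frame of track below 0.04 m and y of waiting1_center in the frame of track below 0.106 m and y of waiting2_center in the frame of track below 0.172 m and y of jammed_center in the frame of track between 0.222 and 0.255 m and x of jammed_center in the frame of track between -0.008 and 0.008 m and z of jammed_center in the frame of track between 0.022 and 0.03 m and angle between the y axis of jammed_center and the y axis of track, either way round below 0.16 rad and angle between jammed_center's own z axis and vertical below 0.2 rad and contact force between the fingers and jammed below 0.1 N and linear speed of each of front, waiting1, waiting2, jammed below 0.02 m/s); the robot touches nothing.
It fails at once if a carrier is tipped more than 30 degrees (angle between any of jammed_center, front_center, waiting1_center, waiting2_center's own z axis and vertical above 0.52 rad).
It fails at once if another carrier is lifted out of the lane (z of any of front_center, waiting1_center, waiting2_center in the frame of track above 0.046 m).
It fails at once if the jammed carrier is dropped (moving faster than 0.6 m/s with no finger on it, as after a fall of 18 mm) (contact force between the fingers and jammed below 0.01 N and linear speed of jammed above 0.6 m/s).
It fails at once if a bystander (bottle, pot or dome) is moved more than 20 mm (distance of any of dropper, pot, dome from where it was at the start of the episode above 0.02 m).
It also fails if it takes over 54 s, if anything falls off the work surface, if the arm or the gripper's body presses on something with over 40 N, if the wrist force passes 120 N, or if a joint passes its speed limit or range.

## Robot

A 7-joint arm with a two-finger parallel gripper is mounted at the origin on the work surface. World frame = base frame: x ahead of the robot, y to its left, z up, the work surface at z = 0. Lengths are in m, angles in degrees, forces in N, time in s.
With the tool pointing down it reaches from about 0.4 to 0.9 m from the base axis. Payload 5.6 kg.
Tool frame: the origin (TCP) lies at the very end of the fingers, on their centre line; the grasp point (between the pads) lies 19 mm behind it (ctrl.grip_depth is the distance from the TCP to the grasp point, in m); z points along the fingers, y is the line along which they close (so a half turn about z gives the same grasp; the last joint's range is limited). The gripper opens to 92 mm and grips with 3 to 60 N. Pads are 20 mm wide; open, the fingers measure 128 mm over their backs; the gripper's body (75 mm by 189 mm) begins 69 mm behind the grasp point.
Start: joints at [-73.453, 26.786, -0.665, 91.828, 0.344, 61.387, -3.226], TCP at [0.212, 0.615, 0.215] pointing down, gripper open.
Joint ranges: [-144.91, 144.91], [-17.63, 115.5], [-89.93, 88.59], [15.96, 139.68], [-74.01, 254.01], [8.47, 105.57], [-167.45, 167.45]. Speed limits (degrees/s): [147.25, 147.25, 180, 180, 180, 180, 180].

## Interface

Orientations are given as [roll, pitch, yaw] about the fixed x, y, z axes, in that order (R = Rz(yaw) Ry(pitch) Rx(roll)).
In Python, from workcell import ctrl, viewer, ticket, models gives the robot as it stands.
- The arm moves only by the tool move_arm, never from a script. Its argument "increments" is a list of rows, each a list of 3 entries, a list of its own where there are three numbers: the shift along the tool's x, y, z in mm, then the turn about the tool's z in degrees, then the finger opening in mm, from 0 to 91.9. A call has 1 to 5 rows; each row shifts and turns the commanded pose from where the row before left it, along the tool's axes as they then stand; what a row does not reach is not made up. A row lasts 1/8 s, in which the tool goes at most 62.5 mm and 10.7 degrees, less where a joint would pass 70% of its speed; a pose out of reach is approached as far as the arm can. A call with a gripper value outside its range is refused whole. The fingers move at their own pace and stop on an object; "newtons" is the grip in N (left out, the last holds). Time passes only in rows, so rows that do not move let the fingers close. It gives the time, the measured TCP pose, the force, the opening and the grip force at its end, in the units of the state.
- ctrl.sense(): the state, without advancing time (a new reading comes with each control period).
- viewer.grab_frame(name): name is "scene" or "top" or "wrist"; returns (picture, depth): 400x640x3 uint8, red, green, blue; 400x640 float32, m along the optical axis (not along the pixel's ray), 0 where there is no reading.
- viewer.get_calibration(name): a dict with "camera_matrix" (3x3 intrinsics, pixels), "xyz" and "orientation" of the camera in the world. Camera axes: x right, y down, z forward; pixel columns grow to the right and rows downward; lengths in m; the calibration is good to about 2 mm. A picture is of the moment at which its call begins: read the wrist's pose just before it. get_calibration takes no time and is no camera call; for the wrist camera it gives the pose at the moment of the call.
- ticket.sign_off(): hands the job in; it is judged then, once.
Trained networks look in the newest picture that a camera, given by its name, has taken for a name from the list of things; names that differ only in an ending like _2 or _b are one class to them, and where a whole thing is asked for, a point or a joint stands for the part that bears it (a point fixed in the world has none). Each returns a list of dicts, best first, with "conf" (0 to 1); they miss things now and then, are a little off and sometimes report something else, mostly with a low value. They report only what shows in the picture. A call takes as long as a camera call. They do not tell look-alikes from the thing itself.
- models.search_frame(query, camera): "pixel" ([column, row] in pixels, amid what is visible of it).
- models.silhouettes(query, camera): "region" (400x640 bool, what is visible of it) and "pixel" ([column, row] in pixels, amid what is visible of it).
The state is a dict: "clock": time; "joint_positions": joint angles; "qd": joint speeds; "joint_torque": joint torques, N m; "tcp_pos": TCP position; "ee_rot": TCP orientation; "ft_force": force on the tool from outside, world axes, zero at the start; "torque": the same for the moment, N m; "width": opening from 0.0 (shut) to 1.0 (fully open); "grip_force": force on a finger pad.
Only numpy, scipy, OpenCV 4.12 (cv2) and the standard library are available. Lean on these libraries where they do the work, as an engineer would, in place of code of your own. Each camera call takes 0.05 s, during which the arm holds its last target. There are 200 camera calls.

## Working session

There is one attempt and no reset: what is moved stays moved. The work goes in short steps, Python scripts to look and compute and a tool call to move; the robot and the scene stay as the last step left them, time stands still between calls to the robot, and variables do not carry over. Pictures are saved under pics/ and viewed, at most 10 in all, crops included, and the job is handed in when it is done.

Besides the shell and the picture viewer there is one more tool, called after "Call:" as a command line: name --argument value ..., lists and objects as JSON in quotes. move_arm: Moves the arm, as the interface text tells. Its arguments: {"type":"object","properties":{"increments":{"type":"array"},"newtons":{"type":"number"}},"required":["increments"]}

```bash
mkdir -p pics
cat > h.py <<'E'
import numpy as np, cv2
from scipy.spatial.transform import Rotation as R
from workcell import ctrl, viewer, ticket, models
def cloud(name):
    c=viewer.get_calibration(name); im,d=viewer.grab_frame(name)
    K=np.array(c["camera_matrix"]); T=R.from_euler('xyz',c["orientation"],degrees=True).as_matrix()
    v,u=np.mgrid[:400,:640]
    P=np.stack([(u-K[0,2])/K[0,0]*d,(v-K[1,2])/K[1,1]*d,d],-1)@T.T+np.array(c["xyz"])
    P[d==0]=np.nan
    return im,P
def save(im,n): cv2.imwrite('pics/'+n,im[:,:,::-1])
E
python3 - <<'E'
from h import *
print(ctrl.sense())
for n in("scene","top"):
    c=viewer.get_calibration(n);print(c)
    im,P=cloud(n);save(im,n+'0.png');np.save(n+'.npy',P)
    for q in("jammed_center","front_center","track","bar","tail_plate","dropper","pot","dome"):
        for r in models.search_frame(q,n)[:5]:
            x=[int(round(t)) for t in r["pixel"]];print(n,q,round(r["conf"],2),x,P[x[1],x[0]].round(3))
E
```

```text
{'clock': 0.0, 'joint_positions': array([-73.45285532,  26.83698799,  -0.66486041,  91.88082774,
         0.34447606,  61.38898202,  -3.22518079]), 'qd': array([ 0.0494639 ,  0.02377073,  0.06039636, -0.05437834,  0.05328251,
       -0.04280597,  0.04970399]), 'joint_torque': array([-5.98537517e-04, -5.20557082e+01, -1.26115861e-02, -2.43742400e+01,
       -5.66252251e-02,  1.71885139e-02,  1.50581013e-04]), 'tcp_pos': array([0.21161018, 0.61395436, 0.21362987]), 'ee_rot': array([-1.79895463e+02,  7.85512639e-03,  1.60986447e+02]), 'ft_force': array([0.0189236 , 0.29279177, 0.07739601]), 'torque': array([-0.0082739 ,  0.05070078,  0.02233213]), 'grip_force': 0.0, 'width': 1.0040094430233162}
{'camera_matrix': array([[424.42320298,   0.        , 318.84424456],
       [  0.        , 424.42320298, 196.60633825],
       [  0.        ,   0.        ,   1.        ]]), 'xyz': array([1.23277655, 0.24608951, 0.74052323]), 'orientation': array([-133.65003377,   -0.9948149 ,  113.45057837])}
scene jammed_center 0.76 [332, 285] [0.78  0.09  0.048]
scene jammed_center 0.6 [272, 160] [ 0.482 -0.199
[... 644 characters left out ...]
     ]]), 'xyz': array([ 0.39177546, -0.0073274 ,  1.18668391]), 'orientation': array([-169.30691443,    0.75818079,  -89.14296854])}
top jammed_center 0.73 [294, 151] [0.74  0.083 0.049]
top jammed_center 0.7 [389, 247] [ 0.452 -0.202  0.048]
top jammed_center 0.56 [338, 186] [ 0.614 -0.049  0.137]
top jammed_center 0.56 [394, 173] [ 0.674 -0.221  0.051]
top front_center 0.62 [360, 186] [ 0.619 -0.112  0.114]
top track 0.96 [311, 205] [0.563 0.026 0.11 ]
top bar 0.79 [325, 203] [ 0.575 -0.014  0.075]
top tail_plate 0.92 [319, 204] [0.571 0.004 0.083]
top dropper 0.62 [339, 186] [ 0.614 -0.052  0.135]
top pot 0.69 [199, 234] [0.482 0.356 0.053]
top dome 0.86 [341, 139] [ 0.776 -0.06   0.061]
```

View pics/scene0.png

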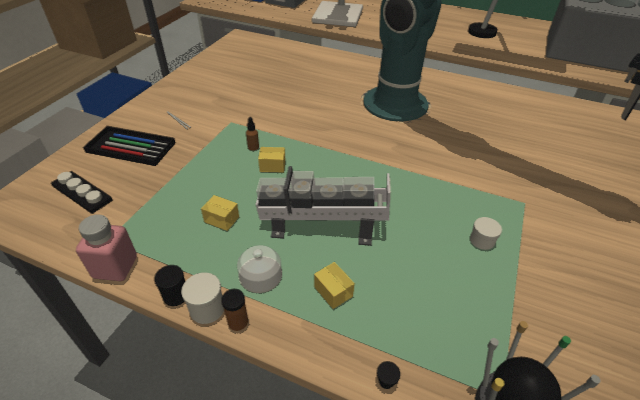

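View pics/top0.png

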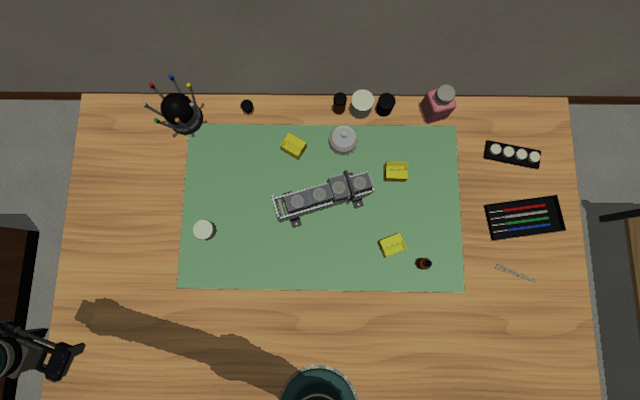

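Run:
```python
from h import *
s=ctrl.sense();c=viewer.get_calibration("wrist");T=R.from_euler('xyz',s["ee_rot"],degrees=True)
print(T.inv().apply(c["xyz"]-s["tcp_pos"]),(T.inv()*R.from_euler('xyz',c["orientation"],degrees=True)).as_matrix().round(2),c["camera_matrix"])
for n in("top","scene"):
    P=np.load(n+'.npy').reshape(-1,3)
    m=(P[:,2]>0.07)&(P[:,0]>.45)&(P[:,0]<.75)&(P[:,1]>-.18)&(P[:,1]<.15);Q=P[m]
    (cx,cy),(w,h),a=cv2.minAreaRect(Q[:,:2].astype(np.float32));print(n,cx,cy,w,h,a,len(Q))
    bp=cv2.boxPoints(((cx,cy),(w,h),a));print(bp)
    b=P[(P[:,2]>.126)&m];print('hi',b.min(0),b.max(0),b.mean(0),len(b),cv2.minAreaRect(b[:,:2].astype(np.float32)))
```

```text
[ 0.07577428 -0.00075076 -0.17157597] [[-0.   -0.96 -0.27]
 [ 1.   -0.    0.  ]
 [-0.   -0.27  0.96]] [[315.97552201   0.         320.18232863]
 [  0.         315.97552201 196.69809214]
 [  0.           0.           1.        ]]
top 0.5966092944145203 -0.005725264549255371 0.07606231421232224 0.2937169075012207 18.754087448120117 2324
[[ 0.5133813   0.12110879]
 [ 0.6078133  -0.15701388]
 [ 0.6798373  -0.13255931]
 [ 0.5854053   0.14556335]]
hi [ 0.52374538 -0.09353225  0.1261001 ] [0.65886473 0.13551146 0.15146325] [0.59368128 0.00515194 0.13460876] 1292 ((0.58916836977005, 0.02327936887741089), (0.07545001804828644, 0.22444692254066467), 17.73703384399414)
scene 0.597962498664856 -0.009167641401290894 0.07962623983621597 0.29338338971138 19.65632438659668 4812
[[ 0.5111256   0.11558369]
 [ 0.60981315 -0.16070345]
 [ 0.6847994  -0.13391897]
 [ 0.58611184  0.14236817]]
hi [ 0.52580395 -0.09652347  0.12600561] [0.66122866 0.13628607 0.148223  ] [0.59946072 0.00648946 0.1340313 ] 1670 ((0.5904632210731506, 0.020905934274196625), (0.07795058190822601, 0.22300425171852112), 18.328310012817383)
```

Call:
move_arm --increments '[[[0,0,-40],0,91],[[-10,-58,-15],0,91],[[-10,-58,-15],0,91],[[-10,-58,-15],0,91],[[-10,-58,-15],0,91]]'

```text
clock: 1.52
tcp_pos: [0.1737, 0.3803, 0.3151]
ee_rot: [180.0, 0.0, 161.0]
ft_force: [-0.0, 0.1, -0.1]
width: 0.992
grip_force: 0.0
```

Call:
move_arm --increments '[[[-57,-24,0],0,91],[[-57,-24,0],0,91],[[-57,-24,0],0,91],[[-57,-24,0],0,91],[[-57,-25,0],0,91]]'

```text
clock: 2.15
tcp_pos: [0.4053, 0.1735, 0.3151]
ee_rot: [179.9, 0.0, 161.0]
ft_force: [1.2, 0.3, -0.0]
width: 0.985
grip_force: 0.0
```

Call:
move_arm --increments '[[[-57,-25,0],0,91],[[-57,-25,0],0,91],[[-57,-25,0],0,91],[[-57,-25,0],0,91],[[0,0,0],10.5,91]]'

```text
clock: 2.78
tcp_pos: [0.5889, 0.0008, 0.3141]
ee_rot: [-179.8, 0.1, 149.8]
ft_force: [-0.1, 0.3, 0.2]
width: 0.996
grip_force: 0.0
```

Call:
move_arm --increments '[[[0,0,0],10.5,91],[[0,0,0],10.5,91],[[0,0,0],10.5,91],[[0,0,0],10.3,91],[[0,0,0],0,91]]'

```text
clock: 3.4
tcp_pos: [0.587, 0.0063, 0.3146]
ee_rot: [-180.0, 0.0, 108.8]
ft_force: [0.2, -0.1, 0.8]
width: 0.989
grip_force: 0.0
```

Run:
```python
from h import *
s=ctrl.sense();print(s["clock"],s["tcp_pos"],s["ee_rot"],s["joint_positions"].round(0))
im,P=cloud("wrist");save(im,'w1.png');np.save('w1.npy',P)
for q in("jammed_center","front_center","tail_plate","bar"):
    for r in models.search_frame(q,"wrist")[:5]:
        x=[int(round(t)) for t in r["pixel"]];print(q,round(r["conf"],2),x,P[x[1],x[0]].round(3))
```

```text
3.4 [0.58697174 0.00627268 0.31459164] [-1.79996459e+02  8.35816195e-03  1.08810999e+02] [-39.  19.  45.  96. -14.  71.  28.]
jammed_center 0.97 [327, 229] [ 0.614 -0.049  0.136]
jammed_center 0.76 [336, 298] [ 0.683 -0.197  0.031]
jammed_center 0.72 [457, 147] [0.755 0.09  0.051]
front_center 0.59 [324, 279] [ 0.636 -0.124  0.117]
tail_plate 0.76 [304, 130] [0.551 0.048 0.097]
bar 0.62 [308, 128] [0.556 0.054 0.137]
```

View pics/w1.png

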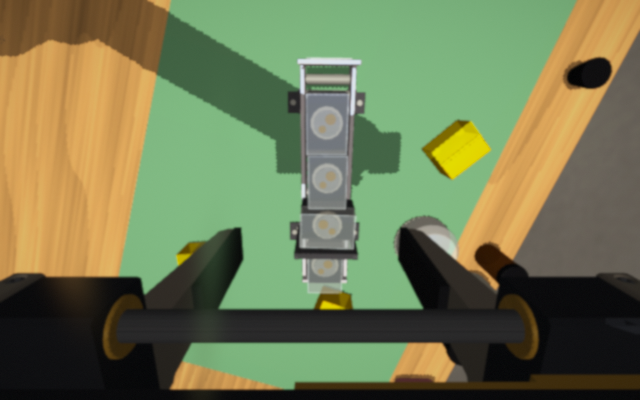

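```bash
cat > fit.py <<'E'
from h import *
from scipy.optimize import least_squares
def top_rect(P,c,z0,tol=.004,a=np.radians(18.7),r=.03):
    """points on a 6deg-tilted top plane near c"""
    u=np.array([-np.sin(a),np.cos(a)]);d=P[:,:2]-c
    m=(np.hypot(*d.T)<r*1.7)&(abs(P[:,2]-(z0+np.tan(np.radians(6))*(d@u)))<tol)
    Q=P[m];rc=cv2.minAreaRect(Q[:,:2].astype(np.float32))
    A=np.c_[d[m]@u,np.ones(m.sum())];k=np.linalg.lstsq(A,Q[:,2],rcond=None)[0]
    return rc,np.degrees(np.arctan(k[0])),k[1],len(Q)
E
python3 - <<'E'
from fit import *
P=np.load('w1.npy')
for n,(u,v) in dict(w2=(327,123),w1=(327,179),j=(328,228),f=(325,270)).items():
    p=P[v,u];print(n,p.round(3),top_rect(P.reshape(-1,3),p[:2],np.nanmedian(P[v-3:v+4,u-3:u+4,2])))
for v in (61,62,63,64): print(P[v,305:355:12].round(4).tolist())
# lane cross-profile edges per row: points with z>0.06
for v in range(75,250,20):
    q=P[v,285:375]; m=q[:,2]>.06; i=np.where(m)[0]; print(v,285+i.min(),285+i.max(),q[i.min()].round(4),q[i.max()].round(4))
E
```

```text
w2 [0.574 0.066 0.138] (((0.5771182775497437, 0.05651121586561203), (0.04714224487543106, 0.08153197914361954), 18.862157821655273), np.float64(6.076361493614668), np.float64(0.137493440740702), 3125)
w1 [0.594 0.006 0.131] (((0.5943480134010315, 0.012239757925271988), (0.0623941607773304, 0.08974675834178925), 16.98838233947754), np.float64(5.943624246954811), np.float64(0.1308536906056836), 3031)
j [ 0.614 -0.048  0.137] (((0.6145057678222656, -0.05357230827212334), (0.0757090300321579, 0.05015998333692551), 17.75954246520996), np.float64(5.365927664320093), np.float64(0.13673398203392093), 2159)
f [ 0.632 -0.11   0.118] (((0.626289963722229, -0.11078322678804398), (0.05594424903392792, 0.07490402460098267), 20.386905670166016), np.float64(6.139790773222677), np.float64(0.11785681022132143), 1179)
[[0.5327, 0.1161, 0.1462], [0.5441, 0.1198, 0.1476], [0.5554, 0.1238, 0.1466], [0.5667, 0.1276, 0.1468], [0.578, 0.1314, 0.1472]]
[[0.5331, 0.115, 0.1479], [0.5444, 0.1189, 0.1476], [0.5557, 0.1228, 0.1471], [0.567, 0.1267, 0.1467], [0.5782, 0.1303, 0.1488]]
[[0.5333, 0.1143, 0.1462], [0.5447, 0.118, 0.1479], [0.556, 0.1221, 0.1463], [0.5673, 0.1257, 0.1476], [0.5787, 0.1298, 0.146]]
[[0.5327, 0.1145, 0.136], [0.5447, 0.1179, 0.1413], [0.5563, 0.1215, 0.1438], [0.5677, 0.125, 0.1465], [0.5791, 0.1291, 0.1453]]
75 300 356 [0.5281 0.1053 0.1012] [0.5886 0.1259 0.1016]
95 298 356 [0.5297 0.0845 0.0639] [0.5994 0.1082 0.0658]
115 301 354 [0.5425 0.0635 0.0973] [0.6023 0.0838 0.097 ]
135 301 353 [0.5496 0.0408 0.0937] [0.6097 0.0613 0.0944]
155 301 352 [0.5571 0.0173 0.0927] [0.6172 0.0379 0.0936]
175 302 351 [ 0.5661 -0.0068  0.0909] [0.6253 0.0132 0.0901]
195 302 350 [ 0.5744 -0.0329  0.0873] [ 0.634  -0.0128  0.0864]
215 300 356 [ 0.578  -0.0424  0.1385] [ 0.6396 -0.0217  0.1378]
235 297 354 [ 0.5846 -0.0838  0.0986] [ 0.6466 -0.0465  0.1359]
```

Call:
move_arm --increments '[[[-60,7,0],0,91],[[-4,0,40],0.3,91],[[0,0,55],0,91],[[0,0,55],0,91],[[0,0,10],0,91]]' --newtons 15

```text
clock: 4.28
tcp_pos: [0.6118, -0.052, 0.1514]
ee_rot: [-179.6, -0.1, 108.4]
ft_force: [-0.2, -0.2, -0.4]
width: 0.991
grip_force: 0.0
```

Run:
```python
from h import *
s=ctrl.sense();print(s["clock"],s["tcp_pos"],s["ee_rot"],s["joint_positions"].round(0))
im,P=cloud("wrist");save(im,'w2.png')
```

```text
4.275 [ 0.61181597 -0.05200657  0.15137806] [-1.79647058e+02 -1.12496326e-01  1.08417073e+02] [-28.  32.  41. 102. -25.  56.  41.]
```

View pics/w2.png

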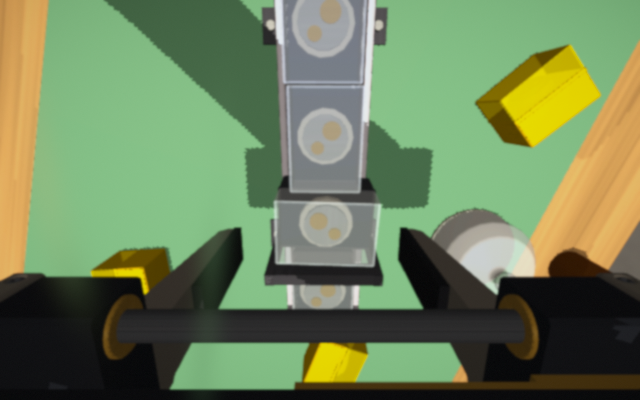

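Call:
move_arm --increments '[[[0,2,30],0,91],[[0,0,23],0,91],[[0,0,0],0,91],[[0,0,0],0,55],[[0,0,0],0,55]]' --newtons 15

```text
clock: 4.95
tcp_pos: [0.6172, -0.0518, 0.1034]
ee_rot: [179.8, 0.0, 108.4]
ft_force: [-0.5, 0.7, -0.5]
width: 0.794
grip_force: 0.0
```

Call:
move_arm --increments '[[[0,0,0],0,55],[[0,0,0],0,55],[[0,0,0],0,55]]'

```text
clock: 5.32
tcp_pos: [0.6165, -0.0519, 0.1028]
ee_rot: [179.9, 0.0, 108.4]
ft_force: [-1.7, 0.3, 6.5]
width: 0.719
grip_force: 14.9
```

Call:
move_arm --increments '[[[-0.5,0,-10],0,55],[[-1.5,0,-20],0,55],[[-1.5,0,-20],0,55],[[0,0,-25],0,55],[[0,0,-25],0,55]]'

```text
clock: 5.95
tcp_pos: [0.6173, -0.0551, 0.2038]
ee_rot: [179.9, 0.0, 108.4]
ft_force: [1.1, 1.0, -2.5]
width: 0.718
grip_force: 14.9
```

Call:
move_arm --increments '[[[0,0,-20],0,55],[[0,0,-10],0,55],[[0,0,0],0,55]]'

```text
clock: 6.32
tcp_pos: [0.6173, -0.0549, 0.2322]
ee_rot: [179.9, 0.0, 108.4]
ft_force: [1.0, -0.2, -1.9]
width: 0.72
grip_force: 14.9
```

Run:
```python
from h import *
s=ctrl.sense();print(s["clock"],s["tcp_pos"],s["ee_rot"],s["joint_positions"].round(0),s["grip_force"])
im,P=cloud("scene");save(cv2.resize(im[100:300,150:450],(750,500)),'s2.png')
```

```text
6.325 [ 0.61732779 -0.05494389  0.23218705] [1.79941708e+02 2.48118529e-03 1.08392669e+02] [-30.  27.  44.  98. -21.  64.  38.] 14.907968044281006
```

View pics/s2.png

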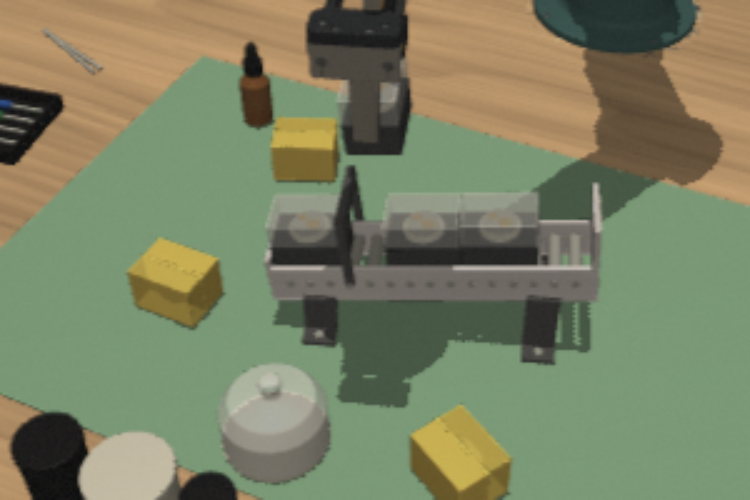

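Call:
move_arm --increments '[[[10,-45,0],0,55],[[20,-50,0],0,55],[[20,-50,0],0,55],[[20,-30,10],0,55],[[0,0,30],0,55]]'

```text
clock: 7.0
tcp_pos: [0.4274, -0.0422, 0.1918]
ee_rot: [179.8, -0.3, 108.5]
ft_force: [1.1, 0.0, -2.0]
width: 0.721
grip_force: 14.9
```

Call:
move_arm --increments '[[[0,0,50],0,55],[[0,0,50],0,55],[[0,0,35],0,55],[[0,0,12],0,55],[[0,0,0],0,55]]'

```text
clock: 7.62
tcp_pos: [0.4287, -0.0441, 0.0444]
ee_rot: [-179.9, 0.0, 108.4]
ft_force: [-0.1, -0.8, -1.3]
width: 0.718
grip_force: 14.9
```

Call:
move_arm --increments '[[[0,0,6],0,55],[[0,0,6],0,55],[[0,0,3],0,55],[[0,0,0],0,55]]'

```text
clock: 8.12
tcp_pos: [0.429, -0.0437, 0.0296]
ee_rot: [180.0, -0.0, 108.4]
ft_force: [0.6, -0.3, -0.9]
width: 0.717
grip_force: 14.9
```

Call:
move_arm --increments '[[[0,0,3],0,55],[[0,0,3],0,55],[[0,0,0],0,55],[[0,0,0],0,55]]'

```text
clock: 8.62
tcp_pos: [0.4289, -0.0432, 0.0238]
ee_rot: [180.0, -0.1, 108.4]
ft_force: [-1.6, 2.5, 5.5]
width: 0.721
grip_force: 15.0
```

Run:
```python
from h import *
im,P=cloud("wrist");save(im,'w3.png')
s=ctrl.sense()
print(s["ft_force"]);a=np.radians(18.5);u=np.array([-np.sin(a),np.cos(a)])
Q=P.reshape(-1,3);d=(Q[:,:2]-s["tcp_pos"][:2]);m=(abs(d@u)<.022)&(abs(d@[u[1],-u[0]])<.025)&(Q[:,2]<.1)&(Q[:,2]>.04)
k=np.linalg.lstsq(np.c_[d[m]@u,np.ones(m.sum())],Q[m,2],rcond=None)[0];print(k,m.sum())
```

```text
[-1.55493395  2.05783509  5.89707064]
[0.08118398 0.05796433] 8102
```

Call:
move_arm --increments '[[[0,0,1.5],0,55],[[0,0,1.5],0,55],[[0,0,0],0,55],[[0,0,0],0,55]]' --newtons 6

```text
clock: 9.18
tcp_pos: [0.4288, -0.0427, 0.0207]
ee_rot: [-180.0, -0.1, 108.4]
ft_force: [-1.7, 3.7, 5.6]
width: 0.721
grip_force: 6.0
```

```bash
cat > tilt.py <<'E'
from h import *
im,P=cloud("wrist")
s=ctrl.sense()
print(s["ft_force"],s["tcp_pos"]);a=np.radians(18.5);u=np.array([-np.sin(a),np.cos(a)])
Q=P.reshape(-1,3);d=(Q[:,:2]-s["tcp_pos"][:2]);m=(abs(d@u)<.022)&(abs(d@[u[1],-u[0]])<.025)&(Q[:,2]<.1)&(Q[:,2]>.04)
k=np.linalg.lstsq(np.c_[d[m]@u,d[m]@[u[1],-u[0]],np.ones(m.sum())],Q[m,2],rcond=None)[0];print(k,m.sum())
E
python3 tilt.py
```

```text
[-1.16745973  2.65542976  5.14657786] [ 0.42878143 -0.04273053  0.02074442]
[0.02533403 0.0014573  0.05685006] 8164
```

Call:
move_arm --increments '[[[0,0,0],0,80],[[0,0,0],0,91],[[0,0,0],0,91],[[0,0,-30],0,91],[[0,0,-50],0,91]]'

```text
clock: 9.85
tcp_pos: [0.4279, -0.0442, 0.1006]
ee_rot: [-179.8, 0.0, 108.4]
ft_force: [0.7, 0.4, 1.3]
width: 0.994
grip_force: 0.0
```

Call:
move_arm --increments '[[[0,0,-20],0,91],[[0,0,0],-10,91],[[0,0,0],-10,91],[[0,0,0],-10,91],[[0,0,0],-10,91]]'

```text
clock: 10.48
tcp_pos: [0.4289, -0.0438, 0.1206]
ee_rot: [180.0, 0.0, 148.7]
ft_force: [0.2, -0.8, 0.3]
width: 0.987
grip_force: 0.0
```

Call:
move_arm --increments '[[[0,0,0],-10,91],[[0,0,0],-10,91],[[0,0,0],-10,91],[[0,0,0],-10,91],[[0,0,0],-10,91]]'

```text
clock: 11.1
tcp_pos: [0.4289, -0.0439, 0.1205]
ee_rot: [-180.0, -0.0, -161.3]
ft_force: [-0.5, -0.2, -0.4]
width: 0.991
grip_force: 0.0
```

Run:
```python
from h import *
s=ctrl.sense();print(s["clock"],s["tcp_pos"],s["ee_rot"],s["joint_positions"].round(0))
im,P=cloud("wrist");save(im,'w4.png')
Q=P.reshape(-1,3);m=(np.hypot(*(Q[:,:2]-[.429,-.043]).T)<.05)&(abs(Q[:,2]-.055)<.006)
print(cv2.minAreaRect(Q[m,:2].astype(np.float32)),Q[m,2].mean(),m.sum())
im,P=cloud("top");np.save('top2.npy',P)
u,v=338,186
Q=P.reshape(-1,3);lx=np.array([.948,.317]);uu=np.array([-.317,.948])
c=Q[:,:2]@lx-.5657;t=Q[:,:2]@uu+.3357;zl=(Q[:,2]-.0628)*.9945-t*.1045;y=t*.9945+(Q[:,2]-.0628)*.1045
m=(abs(c)<.015)&(abs(zl-.052)<.006)
print(np.histogram(y[m],np.arange(0,.29,.006)))
im,P=cloud("scene");save(cv2.resize(im[100:300,150:450],(750,500)),'s3.png')
```

```text
11.1 [ 0.4288785 -0.0439323  0.12051  ] [-1.79996187e+02 -5.27227825e-03 -1.61302135e+02] [-22.  14.  27. 127. -10.  40. 120.]
((0.4263781011104584, -0.03858271613717079), (0.06625010818243027, 0.04531967639923096), 17.871950149536133) 0.056423332651342424 4696
(array([19, 19, 22, 19, 22, 19, 21, 21, 20, 23,  5,  0, 20, 19, 22, 23, 22,
       23, 18, 21, 23, 21, 21, 22, 22, 22, 23, 21, 24, 22, 20, 22, 20,  5,
        0,  0,  0,  0,  0,  0,  0,  0,  0,  0,  0,  0,  0, 21]), array([0.   , 0.006, 0.012, 0.018, 0.024, 0.03 , 0.036, 0.042, 0.048,
       0.054, 0.06 , 0.066, 0.072, 0.078, 0.084, 0.09 , 0.096, 0.102,
       0.108, 0.114, 0.12 , 0.126, 0.132, 0.138, 0.144, 0.15 , 0.156,
       0.162, 0.168, 0.174, 0.18 , 0.186, 0.192, 0.198, 0.204, 0.21 ,
       0.216, 0.222, 0.228, 0.234, 0.24 , 0.246, 0.252, 0.258, 0.264,
       0.27 , 0.276, 0.282, 0.288]))
```

View pics/w4.png

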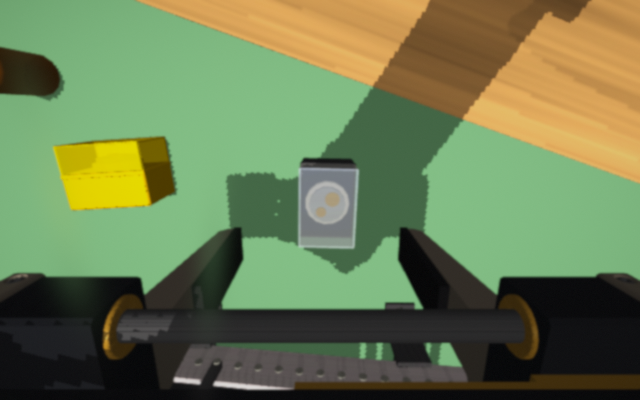

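View pics/s3.png

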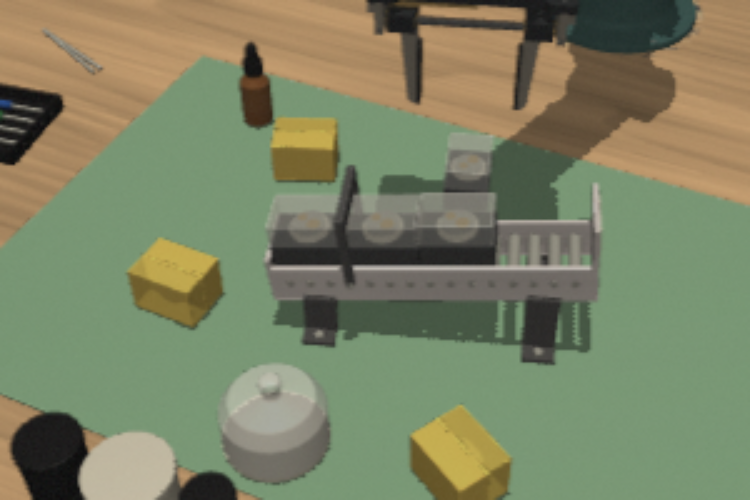

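Call:
move_arm --increments '[[[1,6,30],0.8,91],[[0,0,50],0,91],[[0,0,16],0,91],[[0,0,0],0,91],[[0,0,0],0,35]]' --newtons 12

```text
clock: 11.88
tcp_pos: [0.4267, -0.0386, 0.0252]
ee_rot: [-180.0, 0.1, -162.5]
ft_force: [0.8, 0.1, 0.8]
width: 0.904
grip_force: 0.0
```

Call:
move_arm --increments '[[[0,0,0],0,35],[[0,0,0],0,35],[[0,0,0],0,35],[[0,0,0],0,35],[[0,0,0],0,35]]'

```text
clock: 12.5
tcp_pos: [0.4264, -0.0384, 0.0248]
ee_rot: [-180.0, 0.0, -162.4]
ft_force: [-1.1, 0.0, 4.1]
width: 0.498
grip_force: 12.0
```

Call:
move_arm --increments '[[[0,0,-15],0,35],[[0,0,-50],0,35],[[0,0,-60],0,35],[[0,0,-55],0,35],[[0,0,-10],0,35]]'

```text
clock: 13.12
tcp_pos: [0.4278, -0.0384, 0.2182]
ee_rot: [-180.0, 0.4, -162.4]
ft_force: [-0.6, -0.1, -2.3]
width: 0.499
grip_force: 12.0
```

Call:
move_arm --increments '[[[0,0,0],10,35],[[0,0,0],10,35],[[0,0,0],10,35],[[0,0,0],10,35],[[0,0,0],10,35]]'

```text
clock: 13.75
tcp_pos: [0.4248, -0.0384, 0.2135]
ee_rot: [-179.9, -0.1, 147.2]
ft_force: [-0.4, -0.3, -2.6]
width: 0.503
grip_force: 12.0
```

Call:
move_arm --increments '[[[0,0,0],10,35],[[0,0,0],10,35],[[0,0,0],10,35],[[0,0,0],9.1,35],[[0,0,0],0,35]]'

```text
clock: 14.38
tcp_pos: [0.4251, -0.0384, 0.2137]
ee_rot: [-179.9, -0.0, 108.6]
ft_force: [0.3, -0.8, -2.2]
width: 0.5
grip_force: 12.0
```

Call:
move_arm --increments '[[[15,35,0],0,35],[[20,45,0],0,35],[[20,45,0],0,35],[[16,35,0],0,35],[[0,14,0],0,35]]'

```text
clock: 15.0
tcp_pos: [0.569, 0.0863, 0.2132]
ee_rot: [-179.9, 0.0, 108.8]
ft_force: [0.5, -0.9, -2.2]
width: 0.501
grip_force: 12.0
```

Call:
move_arm --increments '[[[0,0,0],0,35],[[0,0,30],0,35],[[0,0,0],0,35]]'

```text
clock: 15.38
tcp_pos: [0.566, 0.0825, 0.183]
ee_rot: [-179.7, -0.0, 108.4]
ft_force: [-0.1, 0.1, -2.7]
width: 0.501
grip_force: 12.0
```

Run:
```python
from h import *
s=ctrl.sense();print(s["clock"],s["tcp_pos"],s["ee_rot"])
im,P=cloud("wrist");save(im,'w5.png');np.save('w5.npy',P)
lx=np.array([.948,.317]);uu=np.array([-.317,.948])
p=s["tcp_pos"][:2];print("c",p@lx-.5657,"s",p@uu+.0997)
# tops: held carrier and its surroundings
Q=P.reshape(-1,3);d=Q[:,:2]-p;m=(abs(d@lx)<.04)&(abs(d@uu)<.045)&(abs(Q[:,2]-(s["tcp_pos"][2]+.0302))<.008)
r=cv2.minAreaRect(Q[m,:2].astype(np.float32));print(r,np.array(r[0])@lx-.5657,np.array(r[0])@uu+.0997,Q[m,2].mean())
# guides of the lane seen per row: |z - guide top|<3mm
c=Q[:,:2]@lx-.5657;t=Q[:,:2]@uu+.3357;zl=(Q[:,2]-.0628)*.9945-t*.1045;y=t*.9945+(Q[:,2]-.0628)*.1045
m=(abs(zl-.012)<.003)&(abs(c)<.037)&(abs(c)>.024)
for lo in np.arange(.0,.28,.04):
    k=m&(y>lo)&(y<lo+.04);print(lo,k.sum(),*( (c[k&(c>0)].min(),c[k&(c>0)].max(),c[k&(c<0)].min(),c[k&(c<0)].max()) if (k&(c>0)).any() and (k&(c<0)).any() else ()))
m=(abs(c)<.02)&(abs(zl-.055)<.002)&(y>.26);print('plate',y[m].min() if m.any() else None,m.sum())
m=(abs(c)<.02)&(abs(zl-.052)<.004)&(y<.24);print('w2 end',np.percentile(y[m],99) if m.any() else None,m.sum())
```

```text
15.375 [0.56602299 0.08249249 0.18297091] [-1.79702361e+02 -2.49971669e-02  1.08415138e+02]
c -0.002960089115704667 s -0.0015264072124660383
((0.5638845562934875, 0.08640645444393158), (0.07618612051010132, 0.05597591772675514), 17.971275329589844) -0.003746594575047446 0.0028619144678115743 0.2142759581397992
0.0 80 0.02725302698643639 0.030887385688508018 -0.032877169308026644 -0.028372760951860698
0.04 299 0.026999694817653852 0.036663910777052444 -0.03684650561142211 -0.027762412859954178
0.08 8 0.027953710404543197 0.030129828610061193 -0.03234766824109969 -0.028265850717892893
0.12 0
0.16 0
0.2 0
0.24 262 0.02693148522259281 0.03198938695215947 -0.03190846502136535 -0.0268945702985679
0.28 35 0.024701153119207175 0.03184744779122295 -0.031224988172482315 -0.024051787372464828
plate 0.2813103664002395 478
w2 end 0.12281657117657277 1771
```

View pics/w5.png

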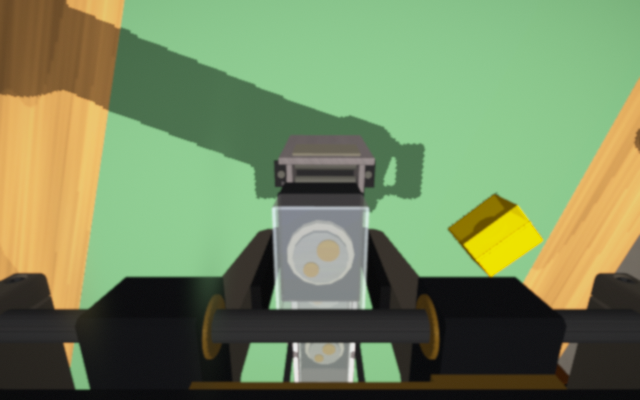

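Call:
move_arm --increments '[[[1,3,30],0,35],[[0,0,25],0,35],[[0,0,5],0,35],[[0,0,0],0,35],[[0,0,0],0,35]]'

```text
clock: 16.05
tcp_pos: [0.5721, 0.086, 0.1261]
ee_rot: [179.9, 0.0, 108.5]
ft_force: [0.0, 0.3, -2.2]
width: 0.499
grip_force: 12.0
```

```bash
cat > chk.py <<'E'
from h import *
s=ctrl.sense();print(s["clock"],s["tcp_pos"],s["ee_rot"],s["ft_force"])
im,P=cloud("wrist")
lx=np.array([.948,.317]);uu=np.array([-.317,.948])
p=s["tcp_pos"][:2];print("c",p@lx-.5657,"s",p@uu+.0997)
Q=P.reshape(-1,3);d=Q[:,:2]-p
m=(abs(d@lx)<.028)&(abs(d@uu)<.05)&(abs(Q[:,2]-(s["tcp_pos"][2]+.0302))<.010);Q=Q[m];d=d[m]
e=d@lx; y=d@uu; k=(abs(y)<.04)
print('tilt',np.degrees(np.linalg.lstsq(np.c_[d@uu,d@lx,np.ones(m.sum())],Q[:,2],rcond=None)[0]),'len',np.percentile(y[abs(e)<.015],[1,99]),m.sum(), Q[:,2].mean())
E
python3 chk.py
```

```text
16.05 [0.57210252 0.08600652 0.1260506 ] [1.79862697e+02 6.15149639e-04 1.08475961e+02] [ 0.00392451  0.26328413 -2.20359192]
c 0.003917252150296258 s -0.00012231449346020162
tilt [-5.73957427  0.05529811  9.02693505] len [-0.02213502  0.04261963] 11652 0.15656533082113913
```

```bash
sed -i 's/abs(d@uu)<.05/abs(d@uu-.004)<.024/' chk.py; python3 chk.py; python3 -c "
from h import *
for i in range(2):
    viewer.grab_frame('wrist');s=ctrl.sense();print(s['tcp_pos'],s['tcp_pos'][:2]@[.948,.317]-.5657,s['qd'].round(1))"
```

```text
16.1 [0.57199908 0.08608957 0.12590511] [ 1.79872533e+02 -1.66110966e-03  1.08483041e+02] [ 0.46572745  0.82611494 -1.77366544]
c 0.0038455191431794322 s -1.0798846326376399e-05
tilt [-6.98249252e-02 -5.67415412e-03  9.02677760e+00] len [-0.01936657  0.02757313] 8937 0.15754089312171995
[0.57169584 0.08612883 0.12546928] 0.0035704961916015465 [ 0.   0.4 -0.1  0.3 -0.  -0.2 -0.1]
[0.57155199 0.08614739 0.12529456] 0.00344001293696905 [-0.1  0.2 -0.1  0.1 -0.1 -0.1  0. ]
```

Call:
move_arm --increments '[[[0,-3,0],0,35],[[0,0,5],0,35],[[0,0,0],0,35],[[0,0,0],0,35],[[0,0,0],0,35]]'

```text
clock: 16.88
tcp_pos: [0.5684, 0.085, 0.1196]
ee_rot: [180.0, 0.0, 108.5]
ft_force: [-0.0, 0.1, -3.2]
width: 0.502
grip_force: 12.0
```

```bash
python3 chk.py
python3 - <<'E'
from h import *
im,P=cloud("top");Q=P.reshape(-1,3);s=ctrl.sense()
im,P=cloud("wrist");save(im,'w6.png')
E
```

```text
16.875 [0.56842528 0.08504969 0.11961067] [1.79994506e+02 3.10522099e-03 1.08482939e+02] [-0.02982509  0.1459244  -3.17867055]
c 0.00012792023945107367 s 0.00013629574468959627
tilt [-1.34985152e-01 -8.14804157e-03  8.66624919e+00] len [-0.01951322  0.02757317] 8957 0.15124279299606966
```

View pics/w6.png

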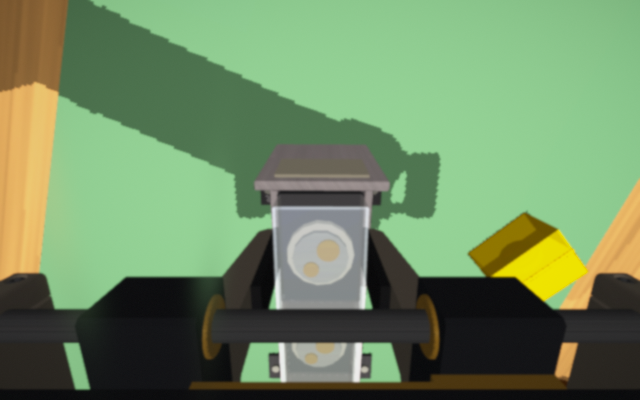

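Call:
move_arm --increments '[[[0,0,2.5],0,35],[[0,0,2.5],0,35],[[0,0,0],0,35],[[0,0,0],0,35]]'

```text
clock: 17.52
tcp_pos: [0.5684, 0.085, 0.1146]
ee_rot: [-180.0, 0.0, 108.5]
ft_force: [-0.1, -0.6, -1.5]
width: 0.499
grip_force: 12.0
```

Call:
move_arm --increments '[[[0,0,1.5],0,35],[[0,0,0],0,35],[[0,0,0],0,35]]'

```text
clock: 17.9
tcp_pos: [0.5684, 0.085, 0.1131]
ee_rot: [180.0, 0.0, 108.5]
ft_force: [1.0, -0.5, -2.3]
width: 0.496
grip_force: 12.0
```

```bash
python3 chk.py
```

```text
17.9 [0.56837293 0.08504747 0.1130998 ] [1.79996849e+02 6.16935353e-04 1.08483163e+02] [ 0.96063389 -0.50683205 -2.32444802]
c 7.758224129950086e-05 s 0.00015078451872603538
tilt [-0.10602997 -0.0888109   8.2936136 ] len [-0.01939504  0.02753803] 8934 0.14474240385093268
```

No contact yet; continue gently.

Call:
move_arm --increments '[[[0,0,1.5],0,35],[[0,0,0],0,35],[[0,0,0],0,35]]'

```text
clock: 18.32
tcp_pos: [0.5684, 0.085, 0.1116]
ee_rot: [-180.0, 0.0, 108.5]
ft_force: [-0.4, -1.2, -2.5]
width: 0.498
grip_force: 12.0
```

Call:
move_arm --increments '[[[0,0,1.5],0,35],[[0,0,0],0,35],[[0,0,0],0,35]]'

```text
clock: 18.7
tcp_pos: [0.5686, 0.085, 0.1104]
ee_rot: [180.0, 0.0, 108.5]
ft_force: [-1.1, -1.0, 2.2]
width: 0.498
grip_force: 12.0
```

```bash
python3 chk.py
```

```text
18.7 [0.56860314 0.08500237 0.1104226 ] [1.79966652e+02 1.31246549e-03 1.08478587e+02] [-1.05754964 -0.96759834  2.24501299]
c 0.0002815245085809881 s 3.505077454106498e-05
tilt [ 0.4580675  -0.06308436  8.14255666] len [-0.01927482  0.02764725] 8900 0.1421560955948543
```

Contact has begun; lower about 3.5 mm more so it pivots flat on the rollers.

Call:
move_arm --increments '[[[0,0,1],0,35],[[0,0,1],0,35],[[0,0,0],0,35],[[0,0,0],0,35]]' --newtons 6

```text
clock: 19.25
tcp_pos: [0.5685, 0.0851, 0.1081]
ee_rot: [180.0, 0.0, 108.5]
ft_force: [1.0, 0.4, 1.0]
width: 0.495
grip_force: 6.0
```

```bash
python3 chk.py
```

```text
19.25 [0.56852423 0.08511203 0.10807837] [1.79979145e+02 7.90152386e-03 1.08486747e+02] [1.04611017 0.35308957 0.96396339]
c 0.00024148242447186163 s 0.0001640230603884435
tilt [ 4.90001626 -0.12609395  8.022619  ] len [-0.01930017  0.02755649] 8641 0.14048183040727139
```

Call:
move_arm --increments '[[[0,0,0.5],0,35],[[0,0,0],0,60],[[0,0,0],0,80],[[0,0,0],0,91],[[0,0,0],0,91]]'

```text
clock: 19.92
tcp_pos: [0.5683, 0.0851, 0.1075]
ee_rot: [-180.0, -0.0, 108.5]
ft_force: [-0.1, -0.3, 0.1]
width: 0.912
grip_force: 0.0
```

Call:
move_arm --increments '[[[0,0,-15],0,91],[[0,0,-40],0,91],[[0,0,-60],0,91],[[0,0,-60],0,91],[[0,0,0],0,91]]'

```text
clock: 20.55
tcp_pos: [0.5713, 0.0849, 0.2887]
ee_rot: [179.4, -0.0, 108.5]
ft_force: [0.0, 0.3, -0.6]
width: 0.989
grip_force: 0.0
```

Call:
move_arm --increments '[[[0,-50,0],0,91],[[0,-50,0],0,91],[[0,0,0],0,91],[[0,0,0],0,91],[[0,0,0],0,91]]'

```text
clock: 21.18
tcp_pos: [0.4743, 0.0537, 0.2826]
ee_rot: [180.0, 0.0, 108.5]
ft_force: [0.3, 0.2, 0.7]
width: 0.994
grip_force: 0.0
```

Run:
```python
from h import *
lx=np.array([.948,.317]);uu=np.array([-.317,.948])
for n in("scene","top"):
    im,P=cloud(n)
    if n=="scene": save(cv2.resize(im[100:300,150:450],(750,500)),'s7.png')
    Q=P.reshape(-1,3)
    c=Q[:,:2]@lx-.5657;t=Q[:,:2]@uu+.3357;zl=(Q[:,2]-.0628)*.9945-t*.1045;y=t*.9945+(Q[:,2]-.0628)*.1045
    m=(abs(c)<.03)&(abs(zl-.052)<.006)&(y>.2)&(y<.278)
    print(n,np.percentile(y[m],[1,99]),np.percentile(c[m],[1,99]),zl[m].mean(),cv2.minAreaRect(Q[m,:2].astype(np.float32)))
```

```text
scene [0.20068107 0.26212095] [-0.02224094  0.02397039] 0.05040935652348874 ((0.5721832513809204, 0.0743880495429039), (0.04839493706822395, 0.061686884611845016), 19.22022247314453)Traceback (most recent call last):
  File "<stdin>", line 9, in <module>
    return _quantile_unchecked(
        a, q, axis, out, overwrite_input, method, keepdims, weights)
    return _ureduce(a,
                    func=_quantile_ureduce_func,
    ...<5 lines>...
                    overwrite_input=overwrite_input,
                    method=method)
    r = func(a, **kwargs)
    result = _quantile(arr,
                       quantiles=q,
    ...<2 lines>...
                       out=out,
                       weights=wgt)
    slices_having_nans = np.isnan(arr[-1, ...])
                                  ~~~^^^^^^^^^
IndexError: index -1 is out of bounds for axis 0 with size 0
```

View pics/s7.png

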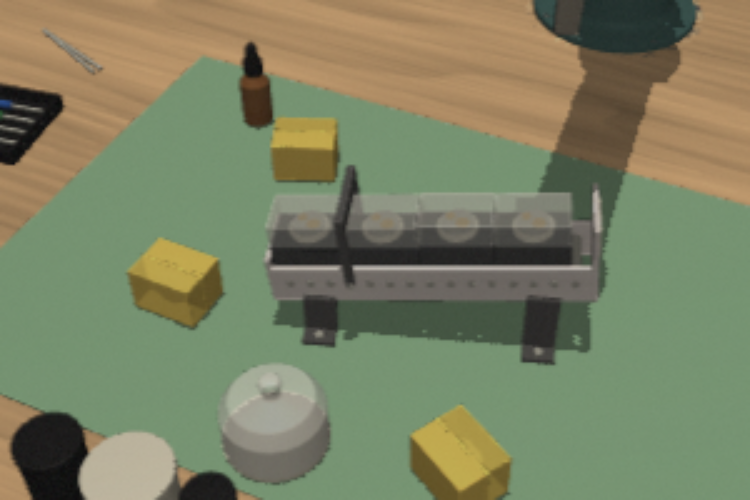

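```bash
python3 -c "
from h import *
print(ticket.sign_off())"
```

```text
the job is handed in; nothing more can be done
None
```

I lifted the jammed carrier out and set it on the mat, the two waiting carriers rolled down, and I put it back flat as last in the lane, centred about 231 mm up by the last camera check; the job is handed in at about 21 s, but no verdict came back.

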